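# Pack the mounting kit of a sign letter

## Task

Pack the mounting kit for the T-shaped sign letter into the grey caddy: lay the long and the short thick round tube each in the V-cradle of its own length, and only when both tubes lie in their cradles and are let go, set the wooden chock with its fin up into the bay between the two cradles so that they cannot roll out. Lay the loose T-shaped letter, which lies among the tubes, flat, face up, in the square pocket, at any time. Leave the square bar, the thin tube and the Y-shaped letter where they lie.

Things in the scene. Friction and masses are not known exactly. Their poses are not given: they have to be found in the camera images.
- caddy: Fixed grey caddy, 170 (x) x 256 (y) mm, floor 4 mm thick, rim 14 mm high, turned up to 0.3 rad. Origin: centre of underside, on the table. In its frame: letter pocket centred at x 0, y +80 mm, 84 x 84 mm inside, lips 10 mm high; chock bay centred at x 0, y -45 mm, between two 8 mm high lips (inner faces x +-37 mm) and the cradles. Cradles at y -103 and +13 mm; which is where varies.
- cradle_long: Fixed pale wooden cradle for the long tube: two V-blocks (90 degree V, 10 mm thick, 36 mm wide, 18 mm high) at x +-38 mm, an end plate (18 mm high) at x +-65 mm. Origin: centre of its underside, on the caddy floor, 4 mm above the table; x runs along the tube. A seated 28 mm tube has its axis 22 mm above this origin (26 mm above the table).
- cradle_short: The same for the short tube: V-blocks at x +-24 mm, end plates at x +-45 mm. Origin, axes and seated height as for the long cradle.
- tube_long: Round aluminium tube, 28 mm diameter, 110 mm long, dark bores at its ends, lying on the table and free to roll. Origin at its middle on its axis; its x axis runs along the tube.
- tube_short: Round aluminium tube, 28 mm diameter, 70 mm long. Origin at its middle on its axis; its x axis runs along the tube.
- chock: Wooden chock standing fin up: a block 50 (x) x 64 (y) x 22 mm high with a grip fin along x on top, 44 mm long, 14 mm thick (in y), rising to 54 mm above the underside. Origin at the centre of its underside. In the bay its x axis runs along the tubes (either way round).
- letter_t: T-shaped acrylic sign letter, black with a white face, 50 x 43 x 16 mm, lying face up. Origin: centre of its underside, under the stem; the stem runs along its x, 11 mm thick in y; the 42 mm cross-bar (9 mm thick) is at the +x end, x 16 to 25 mm. z points up out of the white face.
- letter_y: Look-alike, to be left: Y-shaped acrylic sign letter, black with a white face, 48 x 45 x 16 mm, lying face up; origin at the centre of its underside.
- square_bar: Look-alike, to be left: square aluminium bar, 110 x 28 x 28 mm, long along its x; origin at the centre of its underside.
- thin_tube: Look-alike, to be left: thin round aluminium tube, 16 mm diameter, 70 mm long, free to roll; origin at its middle on its axis, x along the tube.
Not all that is in view belongs to the job. Several things have the shape of the chock; the one meant has the colours described above.

How it is judged (in metres and radians):
On the way, in this order (a step that is already met when the one before it is completed fails the run):
1. both tubes lie in their own cradles, let go, while the chock is still outside the caddy (x of tube_long in the frame of cradle_long between -0.01 and 0.01 m and y of tube_long in the frame of cradle_long between -0.006 and 0.006 m and z of tube_long in the frame of cradle_long between 0.018 and 0.026 m and angle between the x axis of tube_long and the x axis of cradle_long, either way round below 0.12 rad and linear speed of each of tube_long, tube_short below 0.02 m/s and contact force between each of tube_long, tube_short and the fingers below 0.05 N and x of tube_short in the frame of cradle_short between -0.01 and 0.01 m and y of tube_short in the frame of cradle_short between -0.006 and 0.006 m and z of tube_short in the frame of cradle_short between 0.018 and 0.026 m and angle between the x axis of tube_short and the x axis of cradle_short, either way round below 0.12 rad and horizontal distance between chock and caddy above 0.1 m), for 0.2 s.
2. then the chock stands in the bay between the two tubes (x of chock in the frame of caddy between -0.014 and 0.014 m and y of chock in the frame of caddy between -0.057 and -0.033 m and z of chock in the frame of caddy between 0 and 0.008 m and angle between chock's own z axis and vertical below 0.1 rad and angle between the x axis of chock and the x axis of caddy, either way round below 0.3 rad and linear speed of chock below 0.02 m/s), for 0.2 s.
At the end, for the whole second after the job is handed in: Tubes seated in their own cradles (10 mm along, 6 across, 4 in height, 0.12 rad); chock flat, fin up, within 14 mm along and 12 across of the bay centre, 0.3 rad; T letter flat, face up, in the pocket (25 mm each way); all at rest, look-alikes moved under 15 mm (all of step 2 and x of tube_long in the frame of cradle_long between -0.01 and 0.01 m and y of tube_long in the frame of cradle_long between -0.006 and 0.006 m and z of tube_long in the frame of cradle_long between 0.018 and 0.026 m and angle between the x axis of tube_long and the x axis of cradle_long, either way round below 0.12 rad and linear speed of each of tube_long, tube_short, letter_t below 0.02 m/s and contact force between each of tube_long, tube_short and the fingers below 0.05 N and x of tube_short in the frame of cradle_short between -0.01 and 0.01 m and y of tube_short in the frame of cradle_short between -0.006 and 0.006 m and z of tube_short in the frame of cradle_short between 0.018 and 0.026 m and angle between the x axis of tube_short and the x axis of cradle_short, either way round below 0.12 rad and x of letter_t in the frame of caddy between -0.025 and 0.025 m and y of letter_t in the frame of caddy between 0.055 and 0.105 m and z of letter_t in the frame of caddy between 0 and 0.008 m and angle between letter_t's own z axis and vertical below 0.12 rad); the robot touches nothing.
It fails at once if Y letter disturbed (moved more than 15 mm) (distance of letter_y from where it was at the start of the episode above 0.015 m).
It fails at once if square bar disturbed (moved more than 15 mm) (distance of square_bar from where it was at the start of the episode above 0.015 m).
It fails at once if thin tube disturbed (moved more than 15 mm) (distance of thin_tube from where it was at the start of the episode above 0.015 m).
It also fails if it takes over 115 s, if anything falls off the work surface, if the arm or the gripper's body presses on something with over 40 N, if the wrist force passes 120 N, or if a joint passes its speed limit or range.

## Robot

A 6-joint arm with a two-finger parallel gripper is mounted at the origin on the work surface; the furniture and walls round the work are solid. World frame = base frame: x ahead of the robot, y to its left, z up, the work surface at z = 0. Lengths are in mm, angles in degrees, forces in N, time in s.
With the tool pointing down it reaches from about 400 to 825 mm from the base axis. Payload 7 kg.
Tool frame: the origin (TCP) lies at the very end of the fingers, on their centre line; the grasp point (between the pads) lies 19 mm behind it (bot.pinch_z is the distance from the TCP to the grasp point, in mm); z points along the fingers, y is the line along which they close (so a half turn about z gives the same grasp; the last joint's range is limited). The gripper opens to 88 mm and grips with 3 to 60 N. Pads are 19 mm wide; open, the fingers measure 130 mm over their backs; the gripper's body (78 mm by 193 mm) begins 47 mm behind the grasp point.
Start: joints at [-47.664, 20.546, 0.682, 0, -70.136, -16.507], TCP at [294.059, -607.556, 226.561] pointing down, gripper open.
Joint ranges: [-176.03, 176.03], [-82.01, 121.73], [-58.28, 71.71], [-173.87, 95.51], [-174.79, -0.11], [-173.66, 173.66]. Speed limits (degrees/s): [136.94, 136.94, 172.46, 180, 180, 180].

## Interface

Orientations are given as a 3x3 rotation matrix whose columns are the frame's x, y, z axes.
In Python, from workcell import bot gives the robot as it stands. Calls block until the motion is done:
- bot.move_to(position, orientation): joint-space move of the TCP to a pose.
- bot.move_straight(position, speed=150, orientation=None): straight line of the TCP; orientation=None keeps the orientation; speed is the mean speed in mm/s.
- bot.move_joints(angles): joint-space move.
- bot.let_go() and bot.clamp(): open the fingers fully, or close them until they stop; the grip force is fixed at half the most.
- bot.hold(seconds).
- bot.ik(position, orientation): joint angles nearest the present ones, or None.
- bot.read_state(): the state.
- bot.camera(name): name is "side" or "top"; returns a dict with "img" (400x640x3 uint8, red, green, blue), "depth" (400x640 float32, mm along the optical axis (not along the pixel's ray), 0 where there is no reading), "camera_matrix" (3x3 intrinsics, pixels), "distortion" ([k1, k2, p1, p2, k3] as OpenCV has them; the pictures are not rectified), "R" (3x3) and "t" (3): a world point X has camera coordinates R X + t. Camera axes: x right, y down, z forward; pixel columns grow to the right and rows downward; lengths in mm; the calibration is good to about 2 mm. A picture is of the moment at which its call begins.
A pose or a line that the arm cannot do raises bot.Unreachable and nothing moves.
- bot.sign_off(): hands the job in; it is judged then, once.
The state is a dict: "time_s": time; "q": joint angles; "qd": joint speeds; "effort": joint torques, N m; "tcp_pos": TCP position; "orientation": TCP orientation; "wrist_force": force on the tool from outside, world axes, zero at the start; "moment": the same for the moment, N m; "finger_gap": finger opening in mm; "gripper_force": force on a finger pad.
Only numpy, scipy, OpenCV 4.12 (cv2) and the standard library are available. Lean on these libraries where they do the work, as an engineer would, in place of code of your own. Each camera call takes 0.05 s, during which the arm holds its last target. There are 200 camera calls.

## Working session

There is one attempt and no reset: what is moved stays moved. The work goes in short steps, each a Python script; the robot and the scene stay as the last script left them, time stands still between calls to the robot, and variables do not carry over. Pictures are saved under pics/ and viewed, at most 14 in all, crops included, and the job is handed in when it is done.

```bash
mkdir -p pics; ls
python3 - <<'E'
from workcell import bot
import cv2,numpy as np
for n in("top","side"):
    c=bot.camera(n); cv2.imwrite(f"pics/{n}0.png",c["img"][:,:,::-1])
    np.savez(f"{n}0.npz",**c)
    print(n,c["camera_matrix"],c["distortion"],c["R"],c["t"])
print(bot.pinch_z,bot.read_state())
E
```

```text
pics
top [[472.02311881   0.         322.58051491]
 [  0.         472.02311881 193.73730774]
 [  0.           0.           1.        ]] [-0.07418671  0.          0.          0.          0.        ] [[-0.02731395 -0.99960646  0.00639362]
 [-0.98871596  0.02607283 -0.14751597]
 [ 0.14729122 -0.01035072 -0.98903901]] [ -83.08512653  482.29218878 1207.02765738]
side [[468.47397286   0.         315.45288225]
 [  0.         468.47397286 199.80357575]
 [  0.           0.           1.        ]] [-0.02921935  0.          0.          0.          0.        ] [[ 0.9997383  -0.00580499  0.02212786]
 [ 0.01695558 -0.46131464 -0.88707458]
 [ 0.01535736  0.88721762 -0.46109548]] [-495.96029093   -1.83598583 1331.46646042]
18.8 {'time_s': 0.1, 'q': array([-4.76636057e+01,  2.05878704e+01,  6.38906143e-01, -1.87476768e-02,
       -7.01346059e+01, -1.65043453e+01]), 'qd': array([ 0.06305448, -0.12545711,  0.25223757,  0.10952834, -0.02357025,
        0.06852729]), 'effort': array([-1.24104936e-03, -5.84162879e+01,  2.93751222e+01,  7.01551706e+00,
        1.01434972e-02, -5.65454934e-05]), 'tcp_pos': array([ 293.88709575, -607.18161802,  225.70621019]), 'orientation': array([[-9.00123676e-01, -4.35633789e-01, -7.54831184e-04],
       [-4.35634427e-01,  9.00122766e-01,  1.28542592e-03],
       [ 1.19465769e-04,  1.48587275e-03, -9.99998889e-01]]), 'wrist_force': array([ 0.02166932, -0.67325397, -0.77953869]), 'moment': array([-0.00605045,  0.00977991,  0.03174606]), 'gripper_force': 0.0, 'finger_gap': 87.45563525075738}
```

View pics/top0.png

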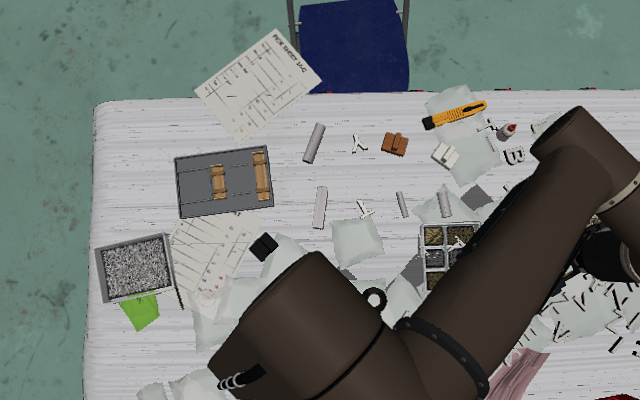

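View pics/side0.png

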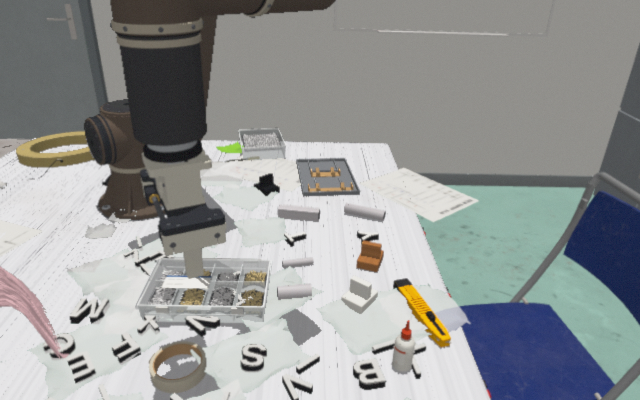

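Top view: caddy at about (224,181). Bar or long-tube candidates are at (314,143) and (320,207), the thin tube at (403,204) and the short tube at (445,204). Letter candidates are (359,143) and (365,209). Chock-shaped things are brown (395,143), white (446,155) and black (263,247). I'll check these in close crops.

Run:
```python
import cv2,numpy as np
t=cv2.imread("pics/top0.png");s=cv2.imread("pics/side0.png")
a=cv2.resize(t[110:235,290:470],(800,556),interpolation=cv2.INTER_CUBIC)
b=cv2.resize(s[150:310,240:420],(675,600),interpolation=cv2.INTER_CUBIC)
cv2.imwrite("pics/topc.png",a);cv2.imwrite("pics/sidec.png",b)
```

```text
(no output)
```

View pics/topc.png

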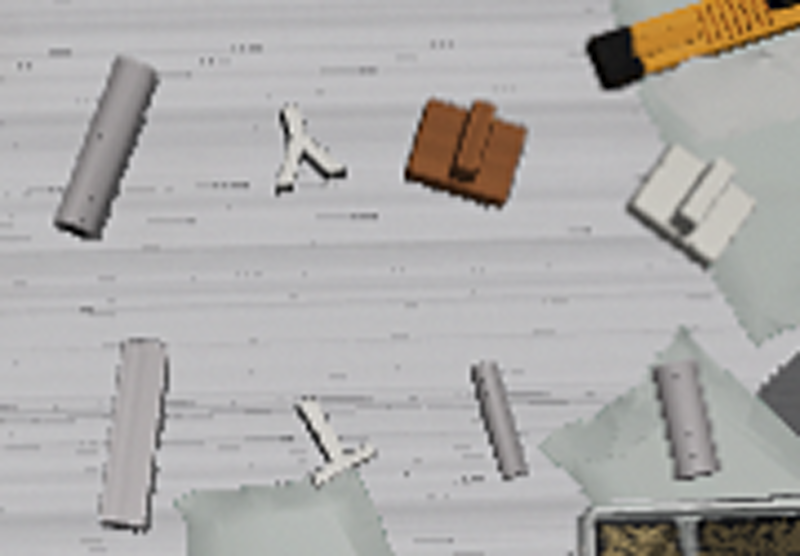

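View pics/sidec.png

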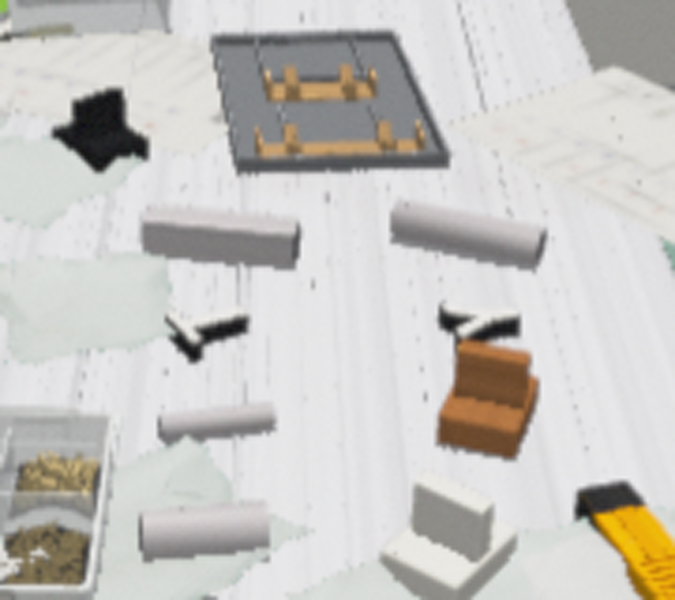

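The crops settle it. The long tube is the shaded one with the bore at top (314,143), and the flat-topped bar is at (320,207). The short thick tube is (445,204), the thin one (403,204). The T is (365,209), the Y (359,143). The wooden chock is the brown one at (395,143); white and black are decoys. The long cradle sits at the near −y end (262,175), the short one at (218,182). Next I'll measure them from both views.

```bash
cat > h.py <<'E'
import numpy as np,cv2
def cloud(c):
    d=c["depth"].astype(float);v,u=np.nonzero(d>0);z=d[v,u]
    p=cv2.undistortPoints(np.c_[u,v].astype(float)[:,None],c["camera_matrix"],c["distortion"])[:,0]
    X=np.c_[p*z[:,None],z]-c["t"]
    return X@c["R"],np.c_[u,v],c["img"][v,u].astype(int)
def pix(c,X):
    return cv2.projectPoints(np.atleast_2d(X).astype(float),cv2.Rodrigues(c["R"])[0],c["t"],c["camera_matrix"],c["distortion"])[0][:,0]
def ray(c,uv,z):
    p=cv2.undistortPoints(np.atleast_2d(uv).astype(float)[:,None],c["camera_matrix"],c["distortion"])[:,0]
    o=-c["R"].T@c["t"];d=np.c_[p,np.ones(len(p))]@c["R"]
    return o+d*((z-o[2])/d[:,2])[:,None]
def rect(P):
    (c,s,a)=cv2.minAreaRect(P[:,:2].astype(np.float32))
    if s[0]<s[1]: s=s[::-1];a+=90
    return np.round(c,1),np.round(s,1),round((a+90)%180-90,1)
E
python3 - <<'E'
from h import *
C={n:dict(np.load(n+"0.npz")) for n in("top","side")}
cl={n:cloud(c) for n,c in C.items()}
px=dict(tlong=(314,143),bar=(320,207),thin=(403,204),tshort=(445,204),T=(365,209),Y=(359,143),chock=(395,143))
X,uv,_=cl["top"]
for k,p in px.items():
    c=X[np.hypot(*(uv-p).T)<4].mean(0)
    for n in cl:
        P=cl[n][0];m=(np.hypot(*(P-c)[:,:2].T)<75 if k in("tlong","bar") else np.hypot(*(P-c)[:,:2].T)<42)
        g=P[m&(P[:,2]<4)];Q=P[m&(P[:,2]>8)&(P[:,2]<70)]
        print(k,n,len(Q),"table z",np.round(np.median(g[:,2]),1),"ztop",np.round(np.percentile(Q[:,2],[50,90,98]),1),*rect(Q))
# caddy
c=X[np.hypot(*(uv-(224,181)).T)<6].mean(0);print("caddy c",c)
for n in cl:
    P=cl[n][0];m=np.hypot(*(P-c)[:,:2].T)<165
    for lo,hi in((11,17),(17,30)):
        Q=P[m&(P[:,2]>lo)&(P[:,2]<hi)];print(n,lo,len(Q),*rect(Q))
    F=P[m&(P[:,2]>2.5)&(P[:,2]<6)];print("floor",np.median(F[:,2]))
# wood-coloured points in caddy
for n in cl:
    P,q,rgb=cl[n];m=(np.hypot(*(P-c)[:,:2].T)<165)&(rgb[:,0]-rgb[:,2]>40)
    W=P[m];
    M=np.zeros(C[n]["depth"].shape,np.uint8);M[q[m][:,1],q[m][:,0]]=1
    M=cv2.morphologyEx(M,cv2.MORPH_CLOSE,np.ones((5,5)))
    k,l,st,ce=cv2.connectedComponentsWithStats(M)
    for i in range(1,k):
        if st[i,4]>60:
            Q=W[l[q[m][:,1],q[m][:,0]]==i];print(n,"wood",ce[i].round(),len(Q),"z",np.round(np.percentile(Q[:,2],[5,50,98]),1),*rect(Q))
E
```

```text
tlong top 415 table z -0.3 ztop [25.1 29.5 31.2] [621.7 -83.3] [112.9  62.3] -21.0
tlong side 372 table z -0.9 ztop [21.5 26.9 28.4] [625.6 -77.6] [111.8  28.5] -19.5
bar top 545 table z -0.2 ztop [27.5 30.9 32.6] [ 433.2 -114.2] [130.8  86.5] -10.3
bar side 530 table z -0.7 ztop [22.5 28.2 29.4] [ 440.  -113.7] [120.8  91.9] -10.5
thin top 193 table z -0.2 ztop [14.1 18.  20. ] [ 448.5 -320.9] [69.3 62.2] -7.9
thin side 214 table z -0.8 ztop [12.3 15.6 17.4] [ 455.2 -325.5] [73.8 48. ] 10.3
tshort top 406 table z 2.2 ztop [21.9 28.8 30.7] [ 446.1 -423.8] [78.1 76.4] 45.4
tshort side 498 table z 2.2 ztop [21.4 26.9 28.2] [ 454.7 -425.2] [72.5 62.9] 42.0
T top 190 table z 0.2 ztop [14.5 19.2 20.8] [ 435.8 -208.5] [70.3 51.3] -10.8
T side 145 table z -1.0 ztop [14.  16.5 17.3] [ 435.9 -204.7] [60.7 52.6] -10.1
Y top 112 table z -0.2 ztop [16.  19.  21.6] [ 624.4 -194.3] [47.7 42.9] 14.3
Y side 129 table z -0.9 ztop [14.3 16.7 17.5] [ 621.8 -199.8] [53.7 38.3] -11.5
chock top 456 table z 0.0 ztop [22.9 54.  57.3] [ 616.  -296.1] [64.1 51.8] 70.0
chock side 553 table z -0.9 ztop [24.1 52.5 54.3] [ 618.1 -298. ] [61.2 50. ] 71.3
caddy c [526.54242185 170.39684016   5.0071942 ]
top 11 574 [525.7 172.8] [256.2 171.2] -83.4
top 17 204 [525.  171.4] [253.7 168.7] -83.3
floor 4.048487900564305
side 11 264 [528.7 173. ] [264.1 170.2] -83.5
side 17 70 [529.7 125.2] [162.4 133.3] -78.5
floor 4.097118971861857
top wood [261. 175.] 523 z [ 1.9  7.  23.9] [537.1  69.8] [133.1  35. ] 7.0
top wood [218. 181.] 384 z [ 2.6  8.  24.4] [523.7 185.7] [95.1 36.9] 8.4
side wood [325. 173.] 168 z [ 3.2  6.7 21.5] [526.9 185.8] [91.3 41. ] 4.1
side wood [330. 188.] 179 z [ 4.1  7.5 21.6] [540.1  68.2] [132.3  44. ] 6.1
```

Run:
```python
from h import *
C={n:dict(np.load(n+"0.npz")) for n in("top","side")}
seed=dict(tlong=(622,-80,28),bar=(437,-114,28),thin=(452,-323,16),tshort=(451,-424,28),T=(436,-207,16),Y=(623,-197,16),chock=(617,-297,54),white=(590,-400,22))
for n,c in C.items():
    X,uv,_=cloud(c);M=np.zeros(c["depth"].shape,np.uint8);m=(X[:,2]>8)&(X[:,2]<70);M[uv[m][:,1],uv[m][:,0]]=1
    k,l,st,ce=cv2.connectedComponentsWithStats(M)
    L=l[uv[:,1],uv[:,0]]
    for s,p in seed.items():
        d=np.hypot(*(X[:,:2]-p[:2]).T);near=L[(L>0)&(d<18)]
        Q=X[L==np.bincount(near).argmax()];q=np.median(Q,0)
        r=rect(Q);top=Q[Q[:,2]>p[2]-7]
        w=np.linalg.svd(top[:,:2]-top[:,:2].mean(0),full_matrices=False)[2][0]
        print(s,n,len(Q),*r,"mean",Q.mean(0).round(1),"top rect",*rect(top),"pca",round(np.degrees(np.arctan2(w[1],w[0])),1),"topz",np.median(top[:,2]).round(1))
```

```text
tlong top 412 [624.1 -74.9] [111.2  27.4] -21.8 mean [622.6 -75.1  24.7] top rect [624. -75.] [111.3  26.3] -21.6 pca 158.1 topz 25.9
bar top 449 [447.2 -87.5] [112.9  28. ] -9.5 mean [445.7 -87.3  28. ] top rect [446.5 -87.3] [111.1  28. ] -9.4 pca 170.7 topz 28.3
thin top 151 [ 450.5 -308.9] [69.9 16. ] 13.0 mean [ 450.3 -308.3   14.7] top rect [ 450.5 -308.9] [69.9 16. ] 13.0 pca -167.1 topz 14.8
tshort top 3919 [ 326.5 -355.9] [418.8 174.2] -40.4 mean [ 327.7 -382.7   19.9] top rect [ 308.4 -351.9] [363.9 158.4] -37.9 pca 151.3 topz 27.9
T top 453 [ 382.2 -178. ] [157.  127.4] 12.0 mean [ 399.8 -194.8   12.8] top rect [ 382.2 -178. ] [157.  127.4] 12.0 pca 64.2 topz 13.0
Y top 112 [ 624.4 -194.3] [47.7 42.9] 14.3 mean [ 620.4 -195.2   15.9] top rect [ 624.4 -194.3] [47.7 42.9] 14.3 pca -165.3 topz 16.0
chock top 461 [ 616.  -296.1] [64.1 51.8] 70.0 mean [ 614.1 -294.5   28.6] top rect [ 615.7 -295.7] [44.2 14.3] -19.5 pca 160.7 topz 54.2
white top 2637 [ 647.2 -483.7] [251.3 220.4] 28.5 mean [ 660.1 -482.6   19.6] top rect [ 666. -486.] [225.4 222.1] -71.8 pca -59.1 topz 21.1
tlo
[... 394 characters left out ...]
 topz 13.5
tshort side 11352 [ 240.  -452.2] [495.  349.1] -17.2 mean [ 246.7 -440.2   21.8] top rect [ 319.  -429.1] [330.2 176.9] 0.5 pca 5.9 topz 33.5
T side 324 [ 384.1 -157.1] [182.5 103.3] -39.2 mean [ 394.6 -164.8   12. ] top rect [ 384.4 -157.3] [181.9 103.3] -39.2 pca -37.3 topz 12.3
Y side 706 [ 622.9 -255.3] [154.5  60.9] 85.0 mean [ 618.3 -286.1   26.7] top rect [ 622.9 -255.3] [154.5  60.9] 85.0 pca -93.4 topz 21.7
chock side 706 [ 622.9 -255.3] [154.5  60.9] 85.0 mean [ 618.3 -286.1   26.7] top rect [ 618.8 -295.6] [44.6 18. ] -25.8 pca -21.0 topz 52.7Traceback (most recent call last):
  File "<stdin>", line 10, in <module>
ValueError: attempt to get argmax of an empty sequence
```

Run:
```python
from h import *
C={n:dict(np.load(n+"0.npz")) for n in("top","side")}
for n,c in C.items():
    X,uv,rgb=cloud(c)
    for s,p,r,zl in(("tshort",(451,-409),60,19),("T",(436,-222),55,13.5)):
        m=(np.hypot(*(X[:,:2]-p).T)<r)&(X[:,2]>zl)&(X[:,2]<34)
        if s=="T": m&=(rgb.min(1)>150)|(n=="side")
        M=np.zeros(c["depth"].shape,np.uint8);M[uv[m][:,1],uv[m][:,0]]=1
        k,l,st,ce=cv2.connectedComponentsWithStats(M)
        for i in range(1,k):
            if st[i,4]>15:
                Q=X[l[uv[:,1],uv[:,0]]==i];print(s,n,st[i],*rect(Q),"mean",Q.mean(0).round(1),np.percentile(Q[:,2],[10,50,90]).round(1),rgb[l[uv[:,1],uv[:,0]]==i].mean(0).round())
        if 1:
            x0,y0,x1,y1=uv[m][:,0].min(),uv[m][:,1].min(),uv[m][:,0].max(),uv[m][:,1].max()
            if s=="T":
                im=cv2.resize(c["img"][y0-15:y1+15,x0-15:x1+15,::-1],None,fx=7,fy=7,interpolation=cv2.INTER_NEAREST);print(x0-15,y0-15,im.shape);cv2.imwrite(f"pics/T{n}.png",im[:600,:800])
```

```text
tshort top [437 190  15  28 234] [ 447.2 -420.7] [70.9 25.5] 9.0 mean [ 446.5 -419.8   25.8] [21.  25.9 29.8] [148. 144. 144.]
T top [357 199  17  20  83] [ 441.9 -210.1] [52.1 37.7] 8.6 mean [ 437.4 -205.6   17.1] [14.5 16.9 19.7] [200. 198. 193.]
341 184 (385, 336, 3)
tshort side [277 283  35  12 296] [ 449.7 -422.1] [69.9 25.1] 11.8 mean [ 449.7 -424.3   24.4] [20.4 25.  27.4] [200. 196. 197.]
T side [285 231  21  11  84] [ 446.2 -207.7] [50.4 43.7] 8.5 mean [ 441.2 -205.3   15.3] [13.9 15.2 16.8] [206. 205. 201.]
270 216 (280, 350, 3)
```

View pics/Ttop.png

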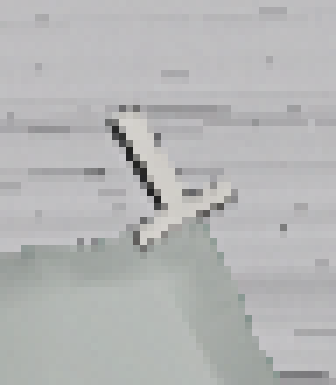

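The T in this crop: stem end at px (359,201), cross-bar from (361,218) to (374,211). I'll cast these onto z=16 and start with the long tube.

```bash
cat >> h.py <<'E'
from workcell import bot
R0=lambda a:np.array([[np.cos(a),np.sin(a),0],[np.sin(a),-np.cos(a),0],[0,0,-1.]])  # tool x at heading a
CAD=np.array([527.4,172.6]);YAW=np.radians(6.7)
def cad(x,y):
    c,s=np.cos(YAW),np.sin(YAW);return CAD+[c*x-s*y,s*x+c*y]
def go(xy,z,a,q_alt=True):
    """joint move above, picking the half turn with the least last-joint travel"""
    q=bot.read_state()["q"];best=None
    for k in(0,np.pi):
        j=bot.ik([*xy,z],R0(a+k))
        if j is not None and (best is None or np.abs(j-q).max()<best[0]): best=(np.abs(j-q).max(),a+k)
    bot.move_to([*xy,z],R0(best[1]));return best[1]
def rep(t):
    s=bot.read_state();print(t,"t%.1f gap%.1f gf%.1f"%(s["time_s"],s["finger_gap"],s["gripper_force"]),"tcp",s["tcp_pos"].round(1),"F",s["wrist_force"].round(1));return s
def pick(xy,z,a,up=110):
    go(xy,up,a);bot.move_straight([*xy,z+25],300);bot.move_straight([*xy,z],60);rep("down")
    bot.clamp();rep("clamp");bot.move_straight([*xy,up],200);return rep("up")
def place(xy,z,a,up=110):
    go(xy,up,a);bot.move_straight([*xy,z+25],250);bot.move_straight([*xy,z],50);rep("placing")
    bot.let_go();bot.hold(.2);rep("released");bot.move_straight([*xy,up],200)
E
python3 - <<'E'
from h import *
c=dict(np.load("top0.npz"))
P=ray(c,[(359.1,200.7),(367.6,214.4),(361,218),(374.3,211.1)],16)[:,:2]
st=P[1]-P[0];cb=P[3]-P[2];print(P.round(1),np.degrees(np.arctan2(st[1],st[0])),np.degrees(np.arctan2(cb[1],cb[0])),np.linalg.norm(st),np.linalg.norm(cb))
pick((624.8,-76.2),4,np.radians(-21.5))
E
```

```text
[[ 461.5 -193.3]
 [ 424.1 -214.5]
 [ 415.  -196.6]
 [ 432.4 -232.8]] -150.38943145247302 -64.24234378200696 43.00102523336365 40.22138115932459
down t3.4 gap87.6 gf0.0 tcp [624.8 -76.2   3.9] F [-0.6 -0.9  0.5]
clamp t4.3 gap27.0 gf30.0 tcp [624.9 -76.2   4. ] F [0.1 0.1 0.5]
up t5.0 gap27.4 gf30.0 tcp [623.8 -76.1 108.9] F [-0.6 -0.4 -2.9]
```

Run:
```python
from h import *
place(cad(0,-103),16.6,YAW)
pick((448.5,-421.5),4,np.radians(10))
c=bot.camera("side");cv2.imwrite("pics/s1.png",cv2.resize(c["img"][130:330,220:440,::-1],(660,600),interpolation=cv2.INTER_CUBIC))
```

```text
placing t6.8 gap27.4 gf30.0 tcp [539.4  70.8  16.6] F [-2.4  3.1  2.3]
released t8.1 gap88.1 gf0.0 tcp [539.4  70.3  16.6] F [-0.3  0.1  0.5]
down t11.5 gap87.6 gf0.0 tcp [ 448.4 -421.6    3.9] F [-0.3 -0.7 -1.2]
clamp t12.5 gap27.1 gf30.0 tcp [ 448.4 -421.5    3.9] F [-0.2  0.   0.2]
up t13.2 gap27.2 gf30.0 tcp [ 447.9 -421.   109. ] F [-0.4  0.5 -1.5]
```

View pics/s1.png

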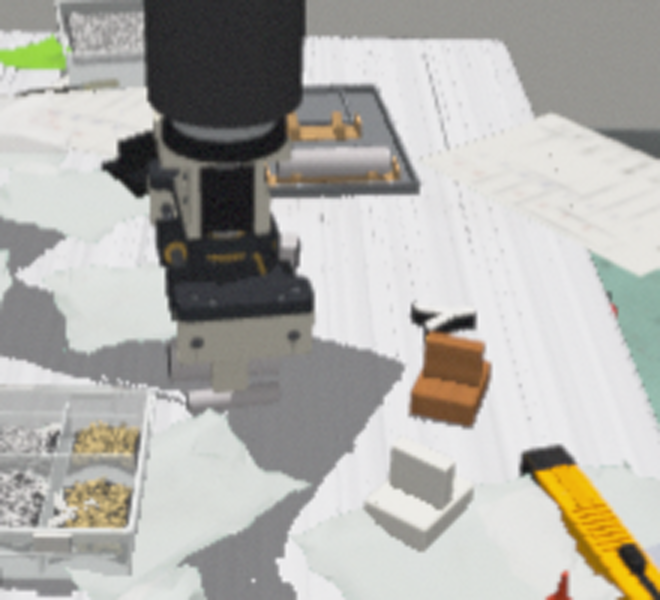

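The long tube lies in its cradle at crop (335,160), and the short tube is gripped at (235,395). I'll place the short tube, then pack the T.

Run:
```python
from h import *
place(cad(0,13),16.6,YAW)
pick((446.4,-202.7),5,np.radians(-152))
c=bot.camera("side");cv2.imwrite("pics/s2.png",cv2.resize(c["img"][130:330,220:440,::-1],(660,600),interpolation=cv2.INTER_CUBIC))
```

```text
placing t16.5 gap27.1 gf30.0 tcp [526.  186.1  16.5] F [-2.3  4.2  1. ]
released t17.8 gap87.4 gf0.0 tcp [525.9 185.5  16.6] F [-0.1  0.3 -0.4]
down t20.9 gap87.6 gf0.0 tcp [ 446.3 -202.8    4.9] F [0.2 0.9 0.6]
clamp t22.1 gap10.6 gf30.0 tcp [ 446.4 -202.7    5. ] F [-0.  -0.8  0. ]
up t22.8 gap10.8 gf30.0 tcp [ 445.9 -202.5  109.5] F [-0.6  0.3 -1. ]
```

View pics/s2.png

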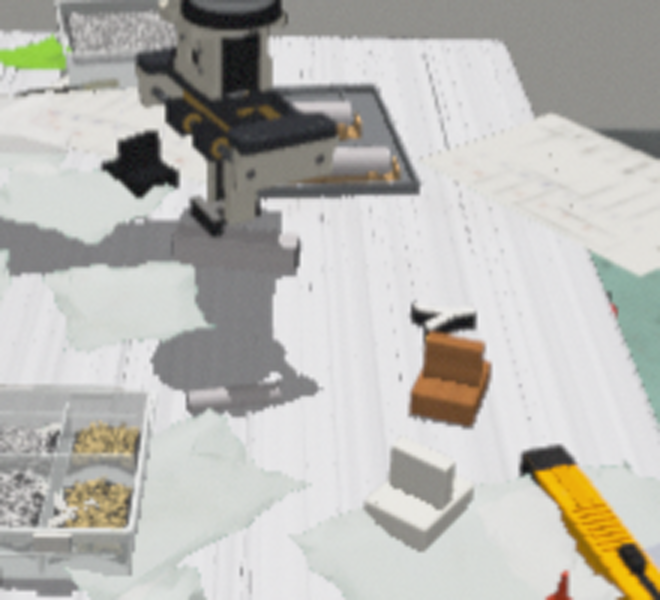

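T gripped (gap 10.8 ≈ 11 mm), with both tubes visible in their cradles at crop (325,110) and (365,160). I'll place the T and check the caddy before the chock.

Run:
```python
from h import *
place(cad(0,80),11.8,YAW+np.pi/2)
go((616,-200),200,np.radians(-20))
c=bot.camera("top");np.savez("top1.npz",**c);s=bot.camera("side");np.savez("side1.npz",**s)
cv2.imwrite("pics/t3.png",np.vstack([cv2.resize(c["img"][125:225,165:285,::-1],(480,400),interpolation=cv2.INTER_CUBIC)]))
for k in(c,s):
    X,uv,rgb=cloud(k);d=X[:,:2]-CAD;cs,sn=np.cos(YAW),np.sin(YAW);l=np.c_[d@[cs,sn],d@[-sn,cs]]
    for y,L in((-103,75),(13,75)):
        m=(abs(l[:,1]-y)<20)&(abs(l[:,0])<L)&(X[:,2]>30)&(X[:,2]<60);print(y,m.sum(),rect(l[m]),np.percentile(X[m,2],[50,95]).round(1))
    m=(abs(l[:,1]-80)<36)&(abs(l[:,0])<36)&(X[:,2]>15);print("T",m.sum(),X[m,2].mean().round(1),X[m,2].std().round(1),l[m].min(0),l[m].max(0))
    m=(np.hypot(*(X[:,:2]-[617,-296]).T)<42)&(X[:,2]>47)&(X[:,2]<60);print("fin",m.sum(),rect(X[m]))
```

```text
placing t25.6 gap10.7 gf30.0 tcp [518.1 252.1  11.7] F [ 0.4 -0.2 -0.4]
released t27.1 gap87.7 gf0.0 tcp [518.1 252.1  11.8] F [-0.2 -0.4 -0.4]Traceback (most recent call last):
  File "<stdin>", line 9, in <module>
    return _quantile_unchecked(
        a, q, axis, out, overwrite_input, method, keepdims, weights)
    return _ureduce(a,
                    func=_quantile_ureduce_func,
    ...<5 lines>...
                    overwrite_input=overwrite_input,
                    method=method)
    r = func(a, **kwargs)
    result = _quantile(arr,
                       quantiles=q,
    ...<2 lines>...
                       out=out,
                       weights=wgt)
    slices_having_nans = np.isnan(arr[-1, ...])
                                  ~~~^^^^^^^^^
IndexError: index -1 is out of bounds for axis 0 with size 0
```

View pics/t3.png

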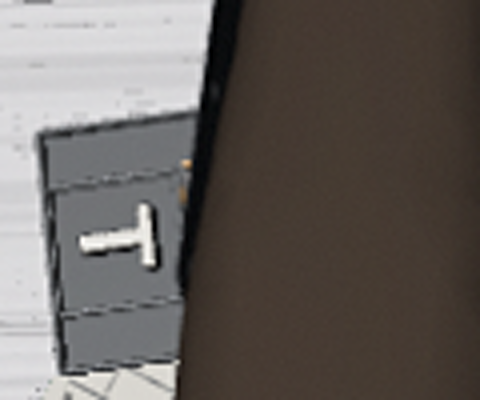

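The T lies flat in its pocket, crop (120,240), but the arm hides the cradles. I'll move it aside and re-measure.

Run:
```python
from h import *
bot.move_joints([-47.664,20.546,.682,0,-70.136,-16.507])
c=bot.camera("top");s=bot.camera("side")
cv2.imwrite("pics/t4.png",cv2.resize(c["img"][120:225,165:285,::-1],(640,560),interpolation=cv2.INTER_CUBIC))
for k in(c,s):
    X,uv,rgb=cloud(k);d=X[:,:2]-CAD;cs,sn=np.cos(YAW),np.sin(YAW);l=np.c_[d@[cs,sn],d@[-sn,cs]]
    for y in(-103,13):
        m=(abs(l[:,1]-y)<20)&(abs(l[:,0])<75)&(X[:,2]>30)&(X[:,2]<60);print(y,m.sum(),rect(l[m]),np.percentile(X[m,2],[50,95]).round(1))
    m=(abs(l[:,1]-80)<36)&(abs(l[:,0])<36)&(X[:,2]>15);print("T",m.sum(),X[m,2].mean().round(1),X[m,2].std().round(1),l[m].min(0).round(),l[m].max(0).round())
    m=(np.hypot(*(X[:,:2]-[617,-296]).T)<42)&(X[:,2]>47)&(X[:,2]<60);print("fin",m.sum(),rect(X[m]))
```

```text
-103 402 (array([  -1.9, -102.8]), array([111.4,  26.8]), -0.5) [37.3 42.6]
13 233 (array([-1.3, 12.2]), array([70.2, 24.9]), 0.2) [37.2 42.3]
T 123 20.2 2.3 [-23.  51.] [ 20. 102.]
fin 88 (array([ 616.4, -295.9]), array([43.8, 14.6]), -21.0)
-103 194 (array([   0.8, -104.1]), array([109.2,  29.7]), 1.8) [36.1 40.1]
13 98 (array([ 1.6, 10.1]), array([69.8, 20.8]), 0.8) [36.1 39.9]
T 19 19.3 1.4 [-3. 66.] [  7. 102.]
fin 102 (array([ 619.3, -294.2]), array([43.6, 17.7]), -19.5)
```

View pics/t4.png

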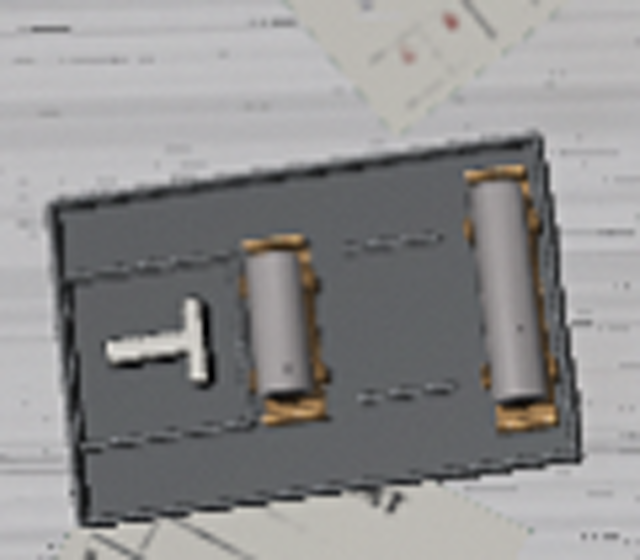

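Both tubes are seated (axis within about 2 mm, top ≈ 40 mm) at crop (280,320) and (510,290), with the T at (165,345). Now the chock: I'll grip the fin end to end so the opening fingers clear the tubes.

Run:
```python
from h import *
pick((617.9,-295),26,np.radians(69.7),up=150)
place(cad(0,-45),30.6,YAW+np.pi/2,up=150)
bot.move_joints([-47.664,20.546,.682,0,-70.136,-16.507])
c=bot.camera("top");s=bot.camera("side");rep("end")
a=cv2.resize(c["img"][120:225,165:285,::-1],(457,400),interpolation=cv2.INTER_CUBIC);b=cv2.resize(s["img"][140:240,270:370,::-1],(340,400)[:2],interpolation=cv2.INTER_CUBIC)
cv2.imwrite("pics/t5.png",np.hstack([a,b]))
for k,n in((c,"top"),(s,"side")):
    X,uv,rgb=cloud(k);d=X[:,:2]-CAD;cs,sn=np.cos(YAW),np.sin(YAW);l=np.c_[d@[cs,sn],d@[-sn,cs]]
    for y in(-103,13):
        m=(abs(l[:,1]-y)<20)&(abs(l[:,0])<75)&(X[:,2]>30)&(X[:,2]<60);print(y,m.sum(),rect(l[m]),np.percentile(X[m,2],[50,95]).round(1))
    m=(abs(l[:,1]+45)<24)&(abs(l[:,0])<40)&(X[:,2]>48);print("fin",m.sum(),rect(l[m]),np.median(X[m,2]))
    X0=cloud(dict(np.load(n+"0.npz")))[0]
    for o,p,h,r in(("bar",(448,-87),20,70),("thin",(452,-309),10,45),("Y",(622,-197),12,32)):
        print(o,*[rect(Z[(np.hypot(*(Z[:,:2]-p).T)<r)&(Z[:,2]>h)&(Z[:,2]<35)])[0] for Z in(X0,X)])
```

```text
down t34.3 gap87.8 gf0.0 tcp [ 617.9 -295.    25.8] F [ 0.7 -0.1  0.1]
clamp t35.0 gap44.1 gf30.0 tcp [ 617.9 -295.    26. ] F [-1.   0.4  1.6]
up t35.8 gap43.8 gf30.0 tcp [ 617.  -294.6  148.6] F [-0.3 -0.9 -1. ]
placing t38.6 gap43.9 gf30.0 tcp [532.5 127.9  30.3] F [-0.   0.4 -1.3]
released t39.7 gap87.3 gf0.0 tcp [532.7 127.9  30.6] F [-0.3 -0.8 -0.3]
end t43.3 gap87.7 gf0.0 tcp [ 294.8 -607.1  226.6] F [-0.1 -0.4  0. ]
-103 399 (array([  -1.7, -102.7]), array([109.7,  27.2]), -0.2) [37.8 43. ]
13 236 (array([-1.8, 12.1]), array([70.5, 24.6]), 0.7) [37.2 42.6]
fin 99 (array([ -1.2, -46. ]), array([45.5, 14.5]), 0.7) 57.709853038673344
bar [447.3 -87.4] [447.1 -87.5]
thin [ 454.3 -325.6] [ 453.7 -324.6]
Y [ 624.1 -192.4] [ 624.1 -193.4]
-103 194 (array([   1.6, -107.3]), array([109.9,  29.5]), 0.0) [36.1 39.8]
13 63 (array([1. , 8.3]), array([69.9, 18. ]), -1.9) [37.2 40.7]
fin 65 (array([  1. , -48.7]), array([42.9, 18.3]), -3.8) 54.11149794599342
bar [450.  -86.4] [450.7 -86.2]
thin [ 455.4 -326.6] [ 455.2 -326.2]
Y [ 620.1 -187. ] [ 627.3 -193.6]
```

View pics/t5.png

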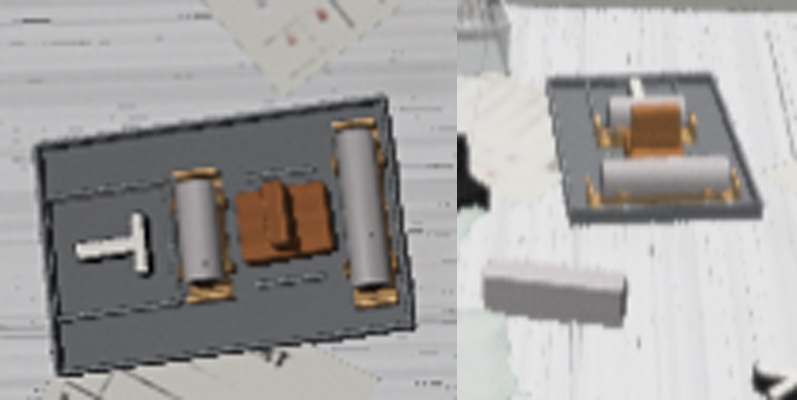

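The chock stands fin up between the tubes at (283,220), the tubes and T are in place, and the look-alikes haven't moved. Handing in.

```bash
python3 -c "
from workcell import bot
print(bot.sign_off())"
```

```text
the job is handed in; nothing more can be done
None
```

I packed the kit and handed the job in at about 43 s on the robot's clock: both tubes in their own cradles, then the chock fin up in the bay, with the T flat in its pocket and the look-alikes undisturbed in the last camera check; hand-in gave no verdict.

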